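# Draw a spirit level out through the opening of a covered stock bin

## Robot

A 6-joint arm with a two-finger parallel gripper is mounted at the origin on the work surface. World frame = base frame: x ahead of the robot, y to its left, z up, the work surface at z = 0. Lengths are in mm, angles in rad, forces in N, time in s.
With the tool pointing down it reaches from about 325 to 775 mm from the base axis. Payload 5.5 kg.
Tool frame: the origin (TCP) lies at the very end of the fingers, on their centre line; the grasp point (between the pads) lies 19 mm behind it (manip.grip_depth is the distance from the TCP to the grasp point, in mm); z points along the fingers, y is the line along which they close (so a half turn about z gives the same grasp; the last joint's range is limited). The gripper opens to 88 mm and grips with 3 to 60 N. Pads are 20 mm wide; open, the fingers measure 115 mm over their backs; the gripper's body (75 mm by 178 mm) begins 61 mm behind the grasp point.
Start: joints at [-1.356, 0.091, 1.231, -0, 1.82, -0.057], TCP at [161.079, -577.988, 222.631] pointing down, gripper open.
Joint ranges: [-2.87, 2.87], [-0.86, 2.18], [0.17, 2.46], [-1.51, 4.65], [0.06, 2.69], [-2.65, 2.65]. Speed limits (rad/s): [2.57, 2.57, 3.01, 3.14, 3.14, 3.14].

## Interface

Orientations are given as a unit quaternion [x, y, z, w].
In Python, from workcell import manip, optics gives the robot as it stands.
- The arm moves only by the tool apply_moves, never from a script. Its arguments are lists of equal length, an entry for each row: "offset": the shift along the tool's x, y, z in mm, a list of three; "spin": the turn about the tool's z in rad; "claw": the opening, from 0 (shut) to 1 (fully open). In form: {"offset": [[tx, ty, tz], ...], "spin": [spin, ...], "claw": [claw, ...]}. A call has 1 to 12 rows; each row shifts and turns the commanded pose from where the row before left it, along the tool's axes as they then stand; what a row does not reach is not made up. A row lasts 1/10 s, in which the tool goes at most 50 mm and 8.59 degrees, less where a joint would pass 70% of its speed; a pose out of reach is approached as far as the arm can. A call with a gripper value outside its range is refused whole. The fingers move at their own pace and stop on an object; the grip force is fixed at half the most. Time passes only in rows, so rows that do not move let the fingers close. It gives the time, the measured TCP pose, the force, the opening and the grip force at its end, in the units of the state.
- manip.get_state(): the state, without advancing time (a new reading comes with each control period).
- optics.grab_frame(name): name is "scene" or "top"; returns the picture (400x640x3 uint8, red, green, blue); there is no depth.
- optics.camera_params(name): a dict with "mtx" (3x3 intrinsics, pixels), "dist_coeffs" ([k1, k2, p1, p2, k3] as OpenCV has them; the pictures are not rectified), "rvec" (rotation vector, rad) and "tvec" (3), from world to camera coordinates, as OpenCV has them. Camera axes: x right, y down, z forward; pixel columns grow to the right and rows downward; lengths in mm; the calibration is good to about 2 mm. A picture is of the moment at which its call begins. camera_params takes no time and is no camera call.
- manip.close_job(): hands the job in; it is judged then, once.
The state is a dict: "time_s": time; "joint_pos": joint angles; "joint_velocities": joint speeds; "tau": joint torques, N m; "position": TCP position; "orientation": TCP orientation; "force": force on the tool from outside, world axes, zero at the start; "torque": the same for the moment, N m; "finger_gap": finger opening in mm; "grip_force": force on a finger pad.
Only numpy, scipy, OpenCV 4.12 (cv2) and the standard library are available. Lean on these libraries where they do the work, as an engineer would, in place of code of your own. Each camera call takes 0.05 s, during which the arm holds its last target. There are 200 camera calls.

## Task

Turn the brass hex nut on the stock bin's cover so that the red keeper bar swings completely off the opening, then pick up the yellow spirit level inside and bring it out through the opening, slanted with one end leading because it is longer than the opening. Finish still holding the spirit level in the gripper, right way up, level and still, over the bin's opening, at least 40 mm clear of the cover; leave the keeper swung aside and do not disturb the other goods beside the bin.

Things in the scene. Friction and masses are not known exactly. Their poses are not given: they have to be found in the camera images.
- bin: covered stock bin, fixed; black walls, grey cover, white floor. Outside 400 mm (its x) x 310 mm (its y), cover top 76 mm above the counter. Origin: centre of its underside on the counter; x points away from the robot (within 0.35 rad), z up. Inner floor 6 mm above the counter, walls 5 mm, cover 6 mm thick (underside at 70 mm). Nothing but the level is inside; the space runs wall to wall
- opening (a point): centre of the rectangular opening in the cover, at the cover's top face, straight above the bin's origin; axes as the bin. The opening measures 160 mm along x and 130 mm along y and is edged with a flat orange band 8 mm wide
- keeper (a joint): angle (rad) of the red keeper bar and brass nut, one piece on a vertical axis, positive anticlockwise from above. 0: bar along the bin's -y, across the opening; stop at 1.65, about along the bin's +x, beside the opening. Fully off the opening above 1.25. Starts at 0.05 to 0.3, stays where left, turns with 0.06 N m. Bar reaches 160 mm from the axis, 24 mm wide, its top 9 mm above the cover
- nut (a point): point on the axis of the captive brass hex nut at gripping height, 105 mm above the counter, 130 mm to the bin's +y side of the opening's centre. Nut 36 mm across flats, flats from 87 to 117 mm above the counter. Axes turn with the keeper and equal the bin's at angle 0. Flats face its +x and -x and every 60 degrees from there; the bar points along its -y
- level: yellow spirit level, black ends, green vials: rigid bar 230 mm long (its x), 20 mm wide (y), 30 mm high (z), about 0.22 kg, balanced at mid-length. Origin: centre of its underside. Stands on the bin's inner floor along the bin's x (within 0.1 rad), its middle within 25 mm (x) and 12 mm (y) of below the opening's centre; both ends lie under the cover
- end_a (a point): centre of the level's -x end face (nearer the robot), 115 mm from its origin along its -x and 15 mm above its underside
- end_b (a point): centre of the level's +x end face (farther from the robot), 115 mm from its origin along its +x and 15 mm above its underside
- carton: bystander: blue carton with a white label, 70 x 90 mm, 55 mm high, standing beside the bin. Origin: centre of its underside
- sealant: bystander: white bottle with green label, 52 mm diameter, 130 mm high, standing beside the bin. Origin: centre of its underside
- coupling: bystander: round brass pipe coupling, 48 mm diameter, 45 mm high, standing beside the bin. Origin: centre of its underside
Things that resemble listed ones, but are neither listed nor needed, are in the scene too. What is meant by the level is not blue, orange or pink, and is the larger of those in its own colour.

How it is judged (in metres and radians):
On the way, in this order (a step that is already met when the one before it is completed fails the run):
1. the keeper bar is swung completely off the opening while the level still lies in the bin (value of joint keeper above 1.25 rad and distance of level from where it was at the start of the episode below 0.03 m), for 0.2 s.
2. the level slants through the opening: one end above the cover, the other still below it (((z of end_b in the frame of bin above 0.085 m and z of end_a in the frame of bin below 0.068 m) or (z of end_a in the frame of bin above 0.085 m and z of end_b in the frame of bin below 0.068 m))), for 0.1 s.
At the end, for the whole second after the job is handed in: Level gripped (over 1 N), still (under 0.03 m/s), upright within 0.17 rad, both end centres 40 mm or more above the cover top, its middle within 150 mm horizontally of the opening's centre, not touching the bin; keeper above 1.25 rad; carton, bottle, coupling within 30 mm of their starts (z of each of end_a, end_b in the frame of bin above 0.116 m and angle between level's own z axis and vertical below 0.17 rad and horizontal distance between level and opening below 0.15 m and contact force between the fingers and level above 1 N and contact force between level and bin below 0.2 N and linear speed of level below 0.03 m/s and value of joint keeper above 1.25 rad and distance of each of carton, sealant, coupling from where it was at the start of the episode below 0.03 m); the arm keeps its last pose, push and grip.
It fails at once if a bystander (carton, bottle or coupling) is pushed more than 30 mm or knocked over (distance of any of carton, sealant, coupling from where it was at the start of the episode above 0.03 m or angle between any of carton, sealant, coupling's own z axis and vertical above 0.5 rad).
It also fails if it takes over 61 s, if anything falls off the work surface, if the arm or the gripper's body presses on something with over 40 N, if the wrist force passes 120 N, or if a joint passes its speed limit or range.

## Working session

There is one attempt and no reset: what is moved stays moved. The work goes in short steps, Python scripts to look and compute and a tool call to move; the robot and the scene stay as the last step left them, time stands still between calls to the robot, and variables do not carry over. Pictures are saved under pics/ and viewed, at most 10 in all, crops included, and the job is handed in when it is done.

Besides the shell and the picture viewer there is one more tool, called after ">>>" as name(argument=value, ...), one argument or row to a line, values as JSON. apply_moves: Moves the arm, as the interface text tells. Its arguments: {"type":"object","properties":{"offset":{"type":"array"},"spin":{"type":"array"},"claw":{"type":"array"}},"required":["offset","spin","claw"]}

```bash
mkdir -p pics; ls; python3 - <<'E'
from workcell import manip, optics
import cv2,numpy as np
for n in("scene","top"):
    im=optics.grab_frame(n); np.save(f"pics/{n}0.npy",im); cv2.imwrite(f"pics/{n}0.png",im[:,:,::-1])
    p=optics.camera_params(n); R=cv2.Rodrigues(np.array(p["rvec"]))[0]; print(n,p["mtx"],p["dist_coeffs"],-R.T@np.array(p["tvec"]).ravel(),R[2])
print(manip.get_state())
E
```

```text
pics
scene [[451.10573986   0.         315.93451773]
 [  0.         451.10573986 210.70175903]
 [  0.           0.           1.        ]] [-0.03090619  0.          0.          0.          0.        ] [1070.10624373  644.71060921  974.72342236] [-0.42977319 -0.5568917  -0.71075076]
top [[384.20433685   0.         323.11540236]
 [  0.         384.20433685 199.76640244]
 [  0.           0.           1.        ]] [0.00945326 0.         0.         0.         0.        ] [ 272.45882971  -65.19235385 1280.21667395] [ 0.22884701  0.02098245 -0.97323624]
{'time_s': 0.1, 'joint_pos': array([-1.35567869e+00,  9.17813228e-02,  1.23176153e+00, -9.54513086e-06,
        1.81976903e+00, -5.67273975e-02]), 'joint_velocities': array([ 0.00018515, -0.00101434, -0.00084953, -0.00141449,  0.00092441,
       -0.00093755]), 'tau': array([ 2.96447812e-03, -4.47856736e+01, -4.07570779e+01,  7.01098843e-02,
        2.84062140e-02, -1.18375638e-04]), 'position': array([ 161.03010514, -577.72153196,  221.62350145]), 'orientation': array([ 9.90776540e-01,  1.35503167e-01, -7.26182074e-05, -8.56556166e-04]), 'force': array([-0.22788606, -0.40595015,  0.14665109]), 'torque': array([0.02574533, 0.02131084, 0.00514666]), 'grip_force': 0.0, 'finger_gap': 87.92193582521104}
```

View pics/scene0.png

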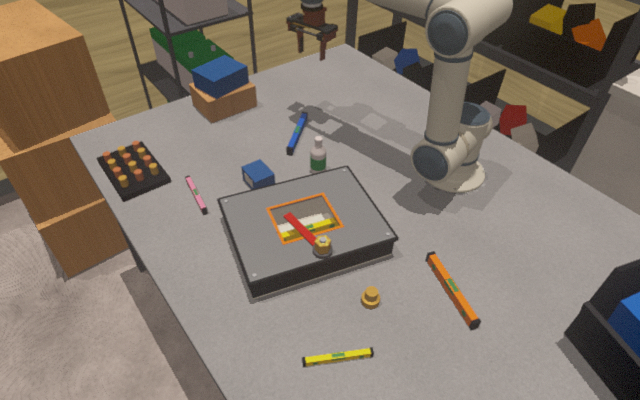

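View pics/top0.png

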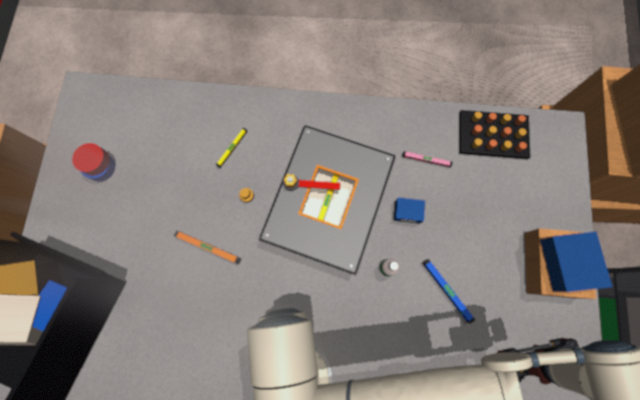

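The scene view shows the bin around (305,228) with the red bar and nut at (322,242). In the top view the orange opening is at (328,197), the nut at (290,181), and the bar runs to (338,186). The level lies inside at (328,200). The carton is at (409,210), the bottle at (390,267) and the coupling at (246,195).

```bash
cat > h.py <<'E'
import cv2,numpy as np
from workcell import manip,optics
P={n:optics.camera_params(n) for n in("scene","top")}
def ray(n,uv):
    p=P[n];R=cv2.Rodrigues(np.array(p["rvec"]))[0]
    q=cv2.undistortPoints(np.array(uv,float).reshape(-1,1,2),np.array(p["mtx"]),np.array(p["dist_coeffs"])).reshape(-1,2)
    d=np.c_[q,np.ones(len(q))]@R
    return -R.T@np.array(p["tvec"]).ravel(),d/np.linalg.norm(d,axis=1)[:,None]
def plane(n,uv,z):
    c,d=ray(n,uv);return c+d*((z-c[2])/d[:,2])[:,None]
def tri(a,b):   # a scene uv, b top uv -> points, miss distance
    (c1,d1),(c2,d2)=ray("scene",a),ray("top",b);o=[]
    for u,v in zip(d1,d2):
        s=np.linalg.lstsq(np.c_[u,-v],c2-c1,rcond=None)[0]
        p,q=c1+s[0]*u,c2+s[1]*v;o.append([*((p+q)/2),np.linalg.norm(p-q)])
    return np.array(o)
def proj(n,X):
    p=P[n];return cv2.projectPoints(np.array(X,float).reshape(-1,1,3),np.array(p["rvec"]),np.array(p["tvec"]),np.array(p["mtx"]),np.array(p["dist_coeffs"]))[0].reshape(-1,2)
def mask(im,col,box):
    h=cv2.cvtColor(im,cv2.COLOR_RGB2HSV)
    lo,hi={"orange":((8,170,120),(17,255,255)),"red":((0,170,60),(5,255,255)),"yellow":((24,150,90),(34,255,255)),
      "brass":((15,60,80),(24,215,255)),"blue":((100,120,40),(125,255,255))}[col]
    m=cv2.inRange(h,lo,hi);k=np.zeros_like(m);x0,y0,x1,y1=box;k[y0:y1,x0:x1]=m[y0:y1,x0:x1];return k
def show(im,box,s,f):
    x0,y0,x1,y1=box;cv2.imwrite(f,cv2.resize(im[y0:y1,x0:x1,::-1],None,fx=s,fy=s,interpolation=cv2.INTER_CUBIC))
E
python3 - <<'E'
from h import *
B={"scene":(210,160,400,295),"top":(250,120,400,280)}
q={}
for n in B:
    im=np.load(f"pics/{n}0.npy")
    m=mask(im,"orange",B[n]);pts=cv2.findNonZero(m)
    hull=cv2.convexHull(pts)
    for e in np.linspace(1,15,40):
        a=cv2.approxPolyDP(hull,e,True)
        if len(a)==4:break
    q[n]=a.reshape(-1,2).astype(float);print(n,"orange",len(pts),q[n].tolist())
    for c in("red","yellow","brass"):
        m=mask(im,c,B[n]);k,l,st,ce=cv2.connectedComponentsWithStats(m)
        for i in range(1,k):
            if st[i,4]>15:print(n,c,st[i].tolist(),ce[i].round(1))
    print(plane(n,q[n],76).round(1).tolist())
a=np.load("pics/scene0.npy");b=np.load("pics/top0.npy")
show(a,(210,160,400,295),4,"pics/c1.png");show(b,(250,120,400,280),3.6,"pics/c2.png")
E
```

```text
scene orange 394 [[343.0, 226.0], [283.0, 243.0], [267.0, 208.0], [323.0, 193.0]]
scene red [284, 213, 32, 32, 271] [300.2 227.9]
scene yellow [309, 219, 23, 11, 111] [320.9 223.8]
scene yellow [281, 232, 9, 8, 39] [285.2 234.5]
scene brass [282, 198, 25, 7, 25] [294. 201.]
scene brass [311, 199, 32, 36, 236] [328.5 223.2]
scene brass [267, 205, 36, 39, 238] [286.8 231.6]
scene brass [314, 235, 17, 19, 215] [322.1 244.8]
scene brass [361, 286, 19, 9, 119] [370.5 290.7]
[[502.4, 30.6, 76.0], [667.6, -15.3, 76.0], [631.5, -149.3, 76.0], [466.4, -105.4, 76.0]]
top orange 176 [[357.0, 180.0], [340.0, 227.0], [300.0, 213.0], [317.0, 166.0]]
top red [299, 181, 40, 8, 224] [318.  184.5]
top yellow [332, 175, 6, 7, 32] [334.6 178.4]
top yellow [327, 191, 6, 4, 18] [329.4 192.4]
top yellow [318, 205, 9, 15, 65] [322.4 212.4]
top brass [299, 166, 59, 63, 335] [332.4 199.9]
top brass [283, 173, 14, 15, 129] [289.7 180.2]
top brass [250, 189, 4, 12, 38] [251.2 194.5]
[[631.2, -143.5, 76.0], [472.0, -100.3, 76.0], [505.9, 30.5, 76.0], [667.5, -9.2, 76.0]]
```

View pics/c1.png

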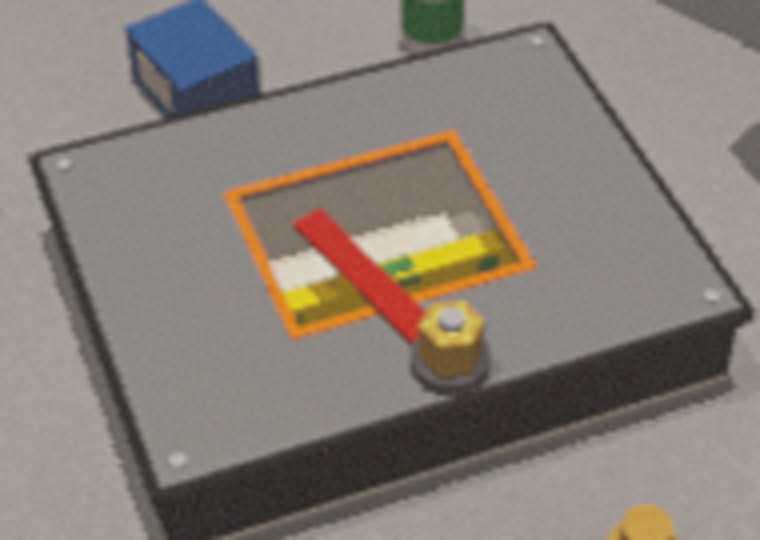

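View pics/c2.png

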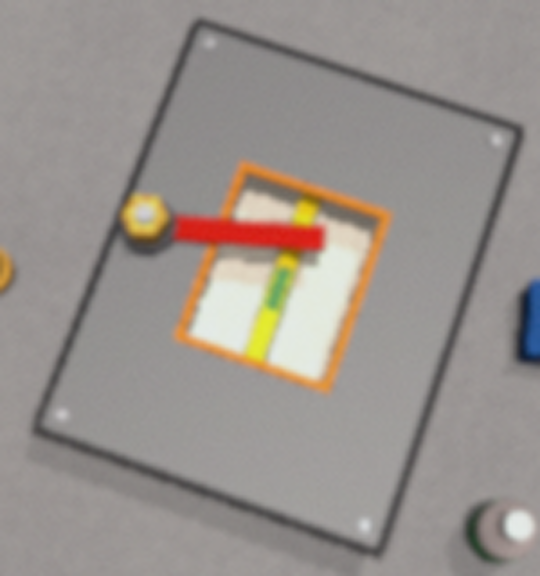

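The crops show the nut stud at scene (323,239) and top (290,179). The four white corner screws and the orange frame are clear in both views, and the level's green vial is visible right of the bar.

```bash
python3 - <<'E'
from h import *
S=lambda l:np.array(l,float)/4+[209.6,159.6]; T=lambda l:np.array(l,float)/3.6+[249.6,119.6]
sc=S([[538,40],[712,295],[178,460],[64,163]]);tc=T([[364,525],[61,414],[209,43],[497,139]])
scr=tri(sc,tc);print("screws\n",scr.round(1))
so=np.array([[343,226],[283,243],[267,208],[323,193]],float);to=np.array([[300,213],[317,166],[357,180],[340,227]],float)
o=tri(so,to);print("orange\n",o.round(1))
for X in(scr,o):
    c=X[:,:3].mean(0);d=(X[1]+X[2]-X[0]-X[3])[:2] if 0 else None
    print("centre",c.round(1))
vx=(scr[2]-scr[1]+scr[3]-scr[0])[:2];vy=(scr[1]-scr[0]+scr[2]-scr[3])[:2]
print("yaw screws",np.arctan2(vx[1],vx[0]),np.arctan2(-vy[0],vy[1]))
vx=(o[1]-o[0]+o[2]-o[3])[:2];vy=(o[0]-o[3]+o[1]-o[2])[:2]
print("yaw orange",np.arctan2(vx[1],vx[0]),np.arctan2(-vy[0],vy[1]))
n=tri(S([[452,310]]),T([[145,213]]));print("nut top",n.round(1))
# bar end corners
b=tri(S([[309,219]]),T([[323,238]]));print("bar tip",b.round(1))
# level vial centres
v=tri(S([[398,265]]),T([[279,288]]));print("vial",v.round(1))
# neighbours
print("bottle cap",plane("top",T([[517,526]]),130).round(), "carton",plane("top",[[409,210]],55).round(),"coupling",plane("top",[[246,194]],45).round())
c=scr[:,:3].mean(0)
# level top centreline from top view at z=36
print("level",plane("top",[[334.6,178.4],[329.4,192.4],[322.4,212.4]],36).round(1))
E
```

```text
screws
 [[ 355.2 -142.8   84.2    2.1]
 [ 427.3  126.8   83.     1.6]
 [ 783.5   32.3   82.3    1.1]
 [ 712.7 -238.6   82.3    0.8]]
orange
 [[ 5.046e+02  3.120e+01  7.830e+01  2.400e+00]
 [ 6.679e+02 -1.080e+01  7.960e+01  4.200e+00]
 [ 6.319e+02 -1.447e+02  7.920e+01  4.100e+00]
 [ 4.709e+02 -1.000e+02  8.260e+01  2.000e-01]]
centre [569.7 -55.6  82.9]
centre [568.8 -56.1  79.9]
yaw screws -0.26068810988686153 -0.2583933669852993
yaw orange -0.26132796061589714 -0.2575794997617574
nut top [[601.3  67.9 130.8   1.9]]
bar tip [[604.9 -87.8  85.    1.1]]
vial [[561.9 -49.2  46.1   6.8]]
bottle cap [[ 362. -264.  130.]] carton [[ 551. -320.   55.]] coupling [[560. 218.  45.]]
level [[642.1 -70.5  36. ]
 [592.1 -57.1  36. ]
 [522.1 -39.8  36. ]]
```

```bash
cat >> h.py <<'E'
O=np.array([569.5,-56.]);YAW=-0.2595
bx=np.array([np.cos(YAW),np.sin(YAW)]);by=np.array([-bx[1],bx[0]])
def inbin(p):d=np.array(p)[...,:2]-O;return np.stack([d@bx,d@by],-1)
def go(x,y,z,phi):
    "print spin needed and the offset in tool axes AFTER that spin; phi = world angle of tool y (mod pi)"
    s=manip.get_state();x0,y0,z0=s["position"];from scipy.spatial.transform import Rotation as Ro
    M=Ro.from_quat(s["orientation"]).as_matrix();f=np.arctan2(M[1,1],M[0,1])
    d=(phi-f+np.pi/2)%np.pi-np.pi/2
    f2=f+d;ty=np.array([np.cos(f2),np.sin(f2)]);tx=np.array([-ty[1],ty[0]])
    w=np.array([x-x0,y-y0]);print("t",s["time_s"],"phi",f.round(3),"tilt",M[2,2].round(4),"j6",s["joint_pos"][5].round(2),"spin",(-d).round(3),"off",(w@tx).round(1),(w@ty).round(1),round(z0-z,1))
E
python3 - <<'E'
from h import *
im=np.load("pics/top0.npy");m=mask(im,"red",(250,120,400,280))
l=cv2.fitLine(cv2.findNonZero(m).astype(np.float32),cv2.DIST_L2,0,.01,.01).ravel()
p=plane("top",[l[2:]-15*l[:2],l[2:]+15*l[:2]],85);d=p[1]-p[0]
if d[1]>0:d=-d
k=np.arctan2(d[1],d[0])-(YAW-np.pi/2);print("keeper",k, inbin(p))
phi=YAW+k-np.pi/3;print(phi)
go(602.5,69,150,phi)
E
```

```text
keeper 0.2630060738755824 [[ 9.81098624 91.45757181]
 [34.99137452 -2.06535909]]
-1.0436914773210153
t 0.1 phi -1.299 tilt -1.0 j6 -0.06 spin -0.255 off 706.9 -336.9 71.6
```

>>> apply_moves(
  offset=[
    [0,0,0],
    [0,0,0],
    [44,-21,0],
    [44,-21,0],
    [44,-21,0],
    [44,-21,0],
    [44,-21,0],
    [44,-21,0],
    [44,-21,0],
    [44,-21,0],
    [44,-21,0],
    [44,-21,0],
  ],
  spin=[-0.13,-0.125,0,0,0,0,0,0,0,0,0,0],
  claw=[1,1,1,1,1,1,1,1,1,1,1,1],
)

```text
time_s: 1.3
position: [436.4, -173.3, 222.4]
orientation: [0.966, 0.26, -0.0, -0.0]
force: [-0.1, -0.4, 0.3]
finger_gap: 87.7
grip_force: 0.0
```

>>> apply_moves(
  offset=[
    [44,-21,0],
    [44,-21,0],
    [44,-21,0],
    [44,-21,0],
    [44,-21,0],
    [30,-14,0],
    [0,0,30],
    [0,0,30],
    [0,0,0],
    [0,0,0],
  ],
  spin=[0,0,0,0,0,0,0,0,0,0],
  claw=[1,1,1,1,1,1,1,1,1,1],
)

```text
time_s: 2.3
position: [591.6, 53.2, 162.3]
orientation: [0.966, 0.26, -0.001, -0.0]
force: [0.5, -0.3, 1.3]
finger_gap: 87.9
grip_force: 0.0
```

```bash
python3 - <<'E'
from h import *
go(602.5,69,91,-1.044)
E
```

```text
t 2.3 phi -1.044 tilt -1.0 j6 1.08 spin -0.0 off 17.3 -8.2 71.3
```

>>> apply_moves(
  offset=[
    [17,-8,0],
    [0,0,20],
    [0,0,20],
    [0,0,20],
    [0,0,11],
    [0,0,0],
    [0,0,0],
    [0,0,0],
    [0,0,0],
    [0,0,0],
    [0,0,0],
    [0,0,0],
  ],
  spin=[0,0,0,0,0,0,0,0,0,0,0,0],
  claw=[1,1,1,1,1,0.7,0.55,0.48,0.44,0.4,0.3,0.3],
)

```text
time_s: 3.5
position: [603.2, 68.0, 91.8]
orientation: [0.966, 0.26, 0.0, 0.001]
force: [-0.1, 0.9, -1.2]
finger_gap: 35.7
grip_force: 30.1
```

>>> apply_moves(
  offset=[
    [0,0,0],
    [0,0,0],
    [0,0,0],
    [0,0,0],
    [0,0,0],
    [0,0,0],
    [0,0,0],
    [0,0,0],
    [0,0,0],
    [0,0,0],
    [0,0,0],
    [0,0,0],
  ],
  spin=[-0.1,-0.1,-0.11,-0.11,-0.11,-0.11,-0.11,-0.11,-0.11,-0.1,-0.1,-0.1],
  claw=[0.3,0.3,0.3,0.3,0.3,0.3,0.3,0.3,0.3,0.3,0.3,0.3],
)

```text
time_s: 4.7
position: [601.3, 68.9, 91.8]
orientation: [0.621, 0.784, -0.001, -0.001]
force: [-9.9, -0.9, 4.3]
finger_gap: 35.9
grip_force: 30.0
```

>>> apply_moves(
  offset=[
    [0,0,0],
    [0,0,0],
    [0,0,0],
    [0,0,0],
    [0,0,0],
    [0,0,0],
    [0,0,-30],
    [0,0,-40],
    [0,0,-40],
    [0,0,-20],
    [0,0,0],
  ],
  spin=[0,0,0,0,0,0,0,0,0,0,0],
  claw=[0.3,0.3,0.3,0.5,0.8,0.8,0.8,0.8,0.8,0.8,0.8],
)

```text
time_s: 5.8
position: [604.3, 68.9, 226.3]
orientation: [0.623, 0.782, 0.003, 0.003]
force: [0.2, 0.2, 0.5]
finger_gap: 69.9
grip_force: 0.0
```

```bash
python3 - <<'E'
from h import *
go(602.5,69,221,-1.044)
for n in("scene","top"):
    im=optics.grab_frame(n);np.save(f"pics/{n}1.npy",im)
a=np.load("pics/scene1.npy");b=np.load("pics/top1.npy")
c=[cv2.resize(a[160:295,210:400,::-1],(760,540),interpolation=3)]
# side-by-side composite 800x600 max
A=cv2.resize(a[160:295,210:400,::-1],(400,284),interpolation=3);Bt=cv2.resize(b[120:280,250:400,::-1],(400,427),interpolation=3)
K=np.zeros((427,800,3),np.uint8);K[:284,:400]=A;K[:,400:]=Bt;cv2.imwrite("pics/d1.png",K)
E
```

```text
t 5.8 phi 0.226 tilt -1.0 j6 -0.17 spin 1.27 off -1.5 -1.0 5.3
```

View pics/d1.png

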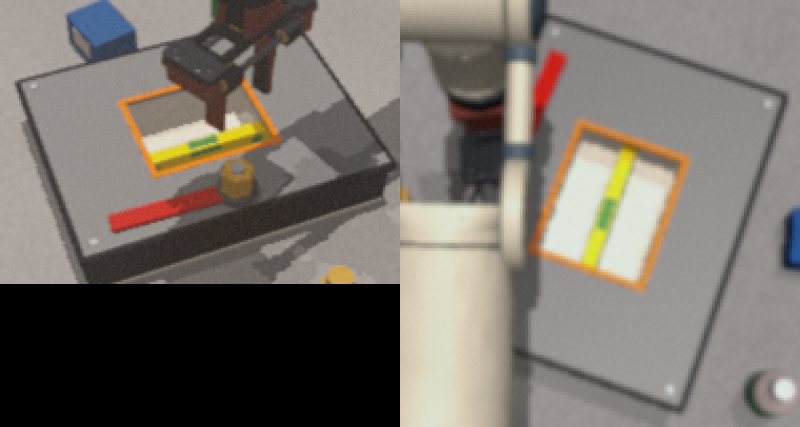

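The bar now lies beside the opening, from (110,220) to (220,192) in the left crop. The level is fully visible in the top view, with its vial at (606,214).

```bash
python3 - <<'E'
from h import *
b=np.load("pics/top1.npy");a=np.load("pics/scene1.npy")
def green(im,box):
    h=cv2.cvtColor(im,cv2.COLOR_RGB2HSV);m=cv2.inRange(h,(38,80,40),(85,255,255));k=np.zeros_like(m);x0,y0,x1,y1=box;k[y0:y1,x0:x1]=m[y0:y1,x0:x1];return k
Y=mask(b,"yellow",(298,160,360,230));G=green(b,(298,160,360,230))
l=cv2.fitLine(cv2.findNonZero(Y|G).astype(np.float32),cv2.DIST_L2,0,.01,.01).ravel()
p=plane("top",[l[2:]-20*l[:2],l[2:]+20*l[:2]],36);d=p[1]-p[0];d=d if d[0]>0 else -d
print("level yaw",np.arctan2(d[1],d[0]),"bin pts",inbin(p))
g=cv2.findNonZero(G).reshape(-1,2);print("vial top px",len(g),g.mean(0),g.min(0),g.max(0)); gt=(g.min(0)+g.max(0))/2
P0=plane("top",[gt],36);print("vial",P0,inbin(P0))
gs=cv2.findNonZero(green(a,(280,205,340,240))).reshape(-1,2);print("scene vial",gs.mean(0),gs.min(0),gs.max(0),"expected",proj("scene",P0))
# height: same top edge line in both views: scene far edge of yellow at columns
yc=proj("scene",[[*P0[0,:2],z] for z in(26,36,46)]);print(yc)
m=mask(b,"red",(250,120,330,280));print("red",cv2.minAreaRect(cv2.findNonZero(m)))
S=mask(a,"red",(210,160,400,295));l=cv2.fitLine(cv2.findNonZero(S).astype(np.float32),1 and cv2.DIST_L2,0,.01,.01).ravel()
q=plane("scene",[l[2:]-10*l[:2],l[2:]+10*l[:2]],83);e=q[1]-q[0];print("keeper",(np.arctan2(e[1],e[0])-YAW+np.pi/2)%np.pi)
h=cv2.cvtColor(a,cv2.COLOR_RGB2HSV)
E
```

```text
level yaw -0.25344610605830714 bin pts [[-62.06377538   3.68081688]
 [ 74.84360185   4.50964975]]
vial top px 44 [326.77272727 199.97727273] [324 195] [330 205]
vial [[565.35619722 -51.31221546  36.        ]] [[-5.20793459  3.46754129]]
scene vial [309.03773585 227.90566038] [300 225] [333 233] expected [[306.51107765 228.09403551]]
[[306.51719582 230.4778907 ]
 [306.51107765 228.09403551]
 [306.50490711 225.68329316]]
red ((303.612060546875, 152.4051971435547), (5.90878963470459, 27.04912567138672), 23.198591232299805)
keeper 1.5330531854196892
```

```bash
python3 - <<'E'
from h import *
go(630.5,-67.6,130,1.317)
E
```

```text
t 5.9 phi 0.226 tilt -1.0 j6 -0.17 spin -1.091 off -60.9 -125.0 90.9
```

>>> apply_moves(
  offset=[
    [0,0,0],
    [0,0,0],
    [0,0,0],
    [0,0,0],
    [0,0,0],
    [0,0,0],
    [0,0,0],
    [0,0,0],
    [-20,-42,0],
    [-20,-42,0],
    [-21,-41,0],
    [0,0,0],
  ],
  spin=[-0.136,-0.136,-0.136,-0.136,-0.136,-0.137,-0.137,-0.137,0,0,0,0],
  claw=[0.57,0.57,0.57,0.57,0.57,0.57,0.57,0.57,0.57,0.57,0.57,0.57],
)

```text
time_s: 7.1
position: [629.9, -72.8, 217.4]
orientation: [0.13, 0.992, -0.001, -0.003]
force: [0.2, 0.7, -0.7]
finger_gap: 50.1
grip_force: 0.0
```

>>> apply_moves(
  offset=[
    [0,0,45],
    [0,0,45],
    [0,0,0],
    [0,0,0],
  ],
  spin=[0,0,0,0],
  claw=[0.57,0.57,0.57,0.57],
)

```text
time_s: 7.5
position: [629.3, -66.8, 129.8]
orientation: [0.126, 0.992, 0.0, -0.002]
force: [-0.7, -0.0, 0.9]
finger_gap: 50.0
grip_force: 0.0
```

```bash
python3 - <<'E'
from h import *
go(630.5,-67.6,10,1.317)
for n in("scene","top"):
    im=optics.grab_frame(n);np.save(f"pics/{n}2.npy",im)
a=np.load("pics/scene2.npy");b=np.load("pics/top2.npy")
A=cv2.resize(a[160:295,210:400,::-1],(400,284),interpolation=3);Bt=cv2.resize(b[120:280,250:400,::-1],(400,427),interpolation=3)
K=np.zeros((427,800,3),np.uint8);K[:284,:400]=A;K[:,400:]=Bt;cv2.imwrite("pics/d2.png",K)
E
```

```text
t 7.5 phi 1.318 tilt -1.0 j6 -1.48 spin 0.001 off -1.4 -0.5 119.8
```

View pics/d2.png

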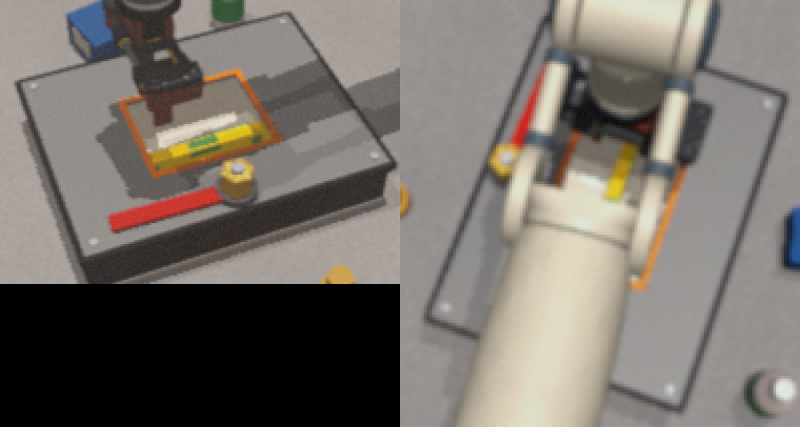

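The gripper is over the far part of the opening and squared to the level, so I'm descending.

>>> apply_moves(
  offset=[
    [0,0,30],
    [0,0,30],
    [0,0,25],
    [0,0,15],
    [0,0,10],
    [0,0,9],
    [0,0,0],
    [0,0,0],
  ],
  spin=[0,0,0,0,0,0,0,0],
  claw=[0.57,0.57,0.57,0.57,0.57,0.57,0.57,0.57],
)

```text
time_s: 8.4
position: [631.1, -67.6, 13.8]
orientation: [0.127, 0.992, -0.0, 0.001]
force: [-0.6, 0.4, -0.1]
finger_gap: 50.4
grip_force: 0.0
```

>>> apply_moves(
  offset=[
    [0,0,0],
    [0,0,0],
    [0,0,0],
    [0,0,0],
    [0,0,0],
    [0,0,0],
    [0,0,0],
  ],
  spin=[0,0,0,0,0,0,0],
  claw=[0.4,0.3,0.25,0.22,0.15,0.1,0.1],
)

```text
time_s: 9.1
position: [630.6, -67.8, 13.0]
orientation: [0.127, 0.992, -0.0, 0.0]
force: [-1.3, -1.5, 1.7]
finger_gap: 19.8
grip_force: 29.9
```

>>> apply_moves(
  offset=[
    [0,0,-5],
    [15,0,0],
    [20,0,0],
    [15,0,0],
    [10,0,0],
    [0,0,0],
  ],
  spin=[0,0,0,0,0,0],
  claw=[0.1,0.1,0.1,0.1,0.1,0.1],
)

```text
time_s: 9.7
position: [571.4, -52.0, 17.4]
orientation: [0.126, 0.992, 0.0, -0.0]
force: [-0.6, 0.3, -1.5]
finger_gap: 20.0
grip_force: 29.9
```

>>> apply_moves(
  offset=[
    [0,0,-8],
    [0,0,-8],
    [0,0,-8],
    [0,0,-8],
    [0,0,-8],
    [0,0,-8],
    [0,0,0],
  ],
  spin=[0,0,0,0,0,0,0],
  claw=[0.1,0.1,0.1,0.1,0.1,0.1,0.1],
)

```text
time_s: 10.4
position: [573.0, -52.5, 67.1]
orientation: [0.127, 0.992, 0.0, 0.001]
force: [-1.0, 0.3, -2.1]
finger_gap: 19.9
grip_force: 30.0
```

```bash
python3 - <<'E'
from h import *
print(inbin(manip.get_state()["position"]))
for n in("scene","top"):
    im=optics.grab_frame(n);np.save(f"pics/{n}3.npy",im)
a=np.load("pics/scene3.npy");b=np.load("pics/top3.npy")
A=cv2.resize(a[130:295,210:400,::-1],(500,434),interpolation=3);Bt=cv2.resize(b[120:280,250:400,::-1],(300,320),interpolation=3)
K=np.zeros((434,800,3),np.uint8);K[:434,:500]=A;K[:320,500:]=Bt;cv2.imwrite("pics/d3.png",K)
E
```

```text
[2.50179947 4.25867562]
```

View pics/d3.png

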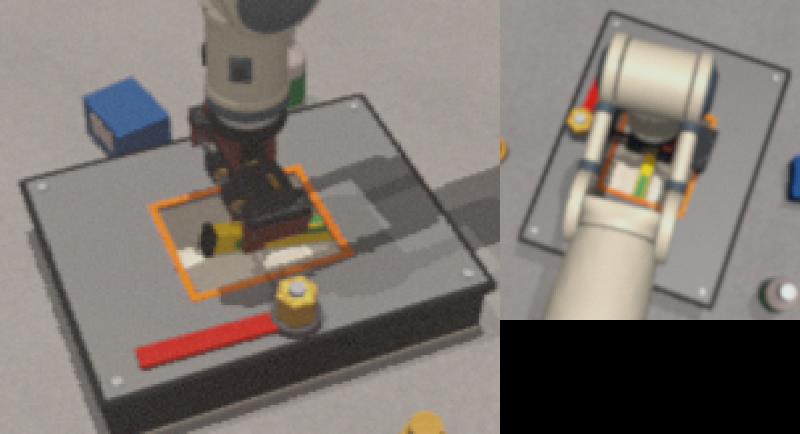

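The black far end shows at crop (208,238), raised in the opening. I'll work out the tilt from its ray on the level's vertical plane.

```bash
cat >> h.py <<'E'
def onvert(n,uv,yb=4.3):
    "ray meets vertical plane bin y=yb -> (bin x, z)"
    c,d=ray(n,uv);cy=inbin(c)[1];t=(yb-cy)/(d[:,:2]@by);X=c+d*t[:,None];return np.c_[inbin(X)[:,0],X[:,2]]
E
python3 - <<'E'
from h import *
print(onvert("scene",[[210+208/2.63,130+238/2.63],[210+205/2.63,130+225/2.63],[210+205/2.63,130+253/2.63],[210+240/2.63,130+224/2.63],[210+330/2.63,130+224/2.63]]))
E
```

```text
[[ 45.58829513  87.45467126]
 [ 48.19648979 107.66368317]
 [ 49.55640107  66.27815316]
 [ 10.31352849  94.93891611]
 [-93.10538959  56.21124588]]
```

>>> apply_moves(
  offset=[
    [0,0,-12],
    [0,0,-12],
    [0,0,-12],
    [0,0,-12],
    [0,0,-12],
    [0,0,-12],
    [0,0,-12],
    [0,0,-12],
    [0,0,0],
    [0,0,0],
  ],
  spin=[0,0,0,0,0,0,0,0,0,0],
  claw=[0.1,0.1,0.1,0.1,0.1,0.1,0.1,0.1,0.1,0.1],
)

```text
time_s: 11.5
position: [573.0, -52.6, 163.4]
orientation: [0.127, 0.992, -0.0, 0.002]
force: [0.3, 1.1, -0.7]
finger_gap: 8.8
grip_force: 0.0
```

```bash
python3 - <<'E'
from h import *
print(inbin(manip.get_state()["position"]),manip.get_state()["force"])
for n in("scene","top"):
    im=optics.grab_frame(n);np.save(f"pics/{n}4.npy",im)
a=np.load("pics/scene4.npy");show(a,(220,110,400,260),4,"pics/d4.png")
E
```

```text
[2.5020787  4.19381917] [ 0.31751053  1.09746718 -0.7112306 ]
```

View pics/d4.png

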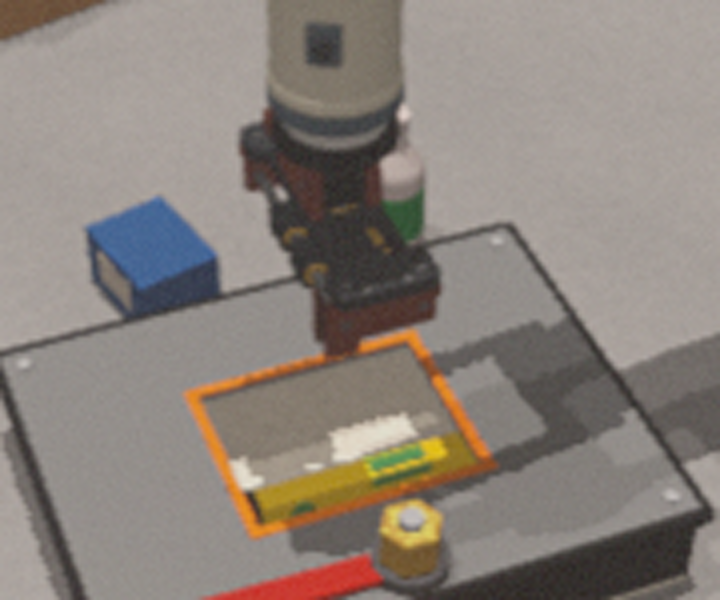

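The level slipped out and lies back on the floor, upright, with its vial at crop (398,460). I'll measure where it landed.

```bash
python3 - <<'E'
from h import *
c=lambda u,v:[219.6+u/4,109.6+v/4]
X=plane("scene",[c(398,460),c(255,490),c(440,445)],36);print(X.round(1),inbin(X).round(1))
b=np.load("pics/top4.npy");Y=mask(b,"yellow",(298,160,360,235));k,l,st,ce=cv2.connectedComponentsWithStats(Y)
for i in range(1,k):
    if st[i,4]>5:print(st[i],inbin(plane("top",[ce[i]],36)).round(1))
l=cv2.fitLine(cv2.findNonZero(Y).astype(np.float32),cv2.DIST_L2,0,.01,.01).ravel()
p=plane("top",[l[2:]-20*l[:2],l[2:]+20*l[:2]],36);d=p[1]-p[0];d=d if d[0]>0 else -d;print(np.arctan2(d[1],d[0])-YAW,inbin(p))
E
```

```text
[[528.6 -41.1  36. ]
 [626.5 -77.3  36. ]
 [495.4 -35.   36. ]] [[-43.4   3.9]
 [ 60.5  -5.9]
 [-77.    1.3]]
[323 202   5   3   9] [[-17.7   5.7]]
[318 216   4   3  11] [[-67.3   6.9]]
-0.028387827516717756 [[-111.54237575    8.25009071]
 [  22.93253924    4.43161423]]
```

```bash
python3 - <<'E'
from h import *
w=O+57*bx+2.5*by; go(*w,9,1.29)
a=np.load("pics/scene4.npy")
# black end location along the level: dark pixels along top line
h=cv2.cvtColor(a,cv2.COLOR_RGB2HSV)
for x in range(30,81,3):
    u=proj("scene",[[*(O+x*bx+(5-0.028*(x+0))*by),34]])[0];print(x,h[int(round(u[1])),int(round(u[0]))].tolist(),end=" ")
E
```

```text
t 11.6 phi 1.317 tilt -1.0 j6 -1.47 spin 0.027 off -55.3 -0.5 152.6
30 [23, 191, 175] 33 [23, 197, 175] 36 [23, 191, 174] 39 [23, 199, 174] 42 [23, 204, 171] 45 [23, 203, 173] 48 [23, 201, 174] 51 [23, 196, 174] 54 [23, 199, 174] 57 [23, 200, 176] 60 [23, 199, 160] 63 [21, 150, 119] 66 [11, 91, 70] 69 [13, 188, 178] 72 [16, 213, 221] 75 [14, 174, 214] 78 [10, 88, 182]
```

>>> apply_moves(
  offset=[
    [-28,0,0],
    [-27,0,0],
    [0,0,30],
    [0,0,30],
    [0,0,30],
    [0,0,30],
    [0,0,16],
    [0,0,10],
    [0,0,6],
    [0,0,0],
    [0,0,0],
  ],
  spin=[0.027,0,0,0,0,0,0,0,0,0,0],
  claw=[0.57,0.57,0.57,0.57,0.57,0.57,0.57,0.57,0.57,0.57,0.57],
)

```text
time_s: 12.7
position: [626.3, -67.1, 11.2]
orientation: [0.14, 0.99, -0.0, 0.001]
force: [0.2, 0.4, 0.1]
finger_gap: 50.3
grip_force: 0.0
```

>>> apply_moves(
  offset=[
    [0,0,0],
    [0,0,0],
    [0,0,0],
    [0,0,0],
    [0,0,0],
    [0,0,0],
    [0,0,0],
  ],
  spin=[0,0,0,0,0,0,0],
  claw=[0.4,0.3,0.25,0.22,0.15,0,0],
)

```text
time_s: 13.4
position: [625.5, -67.0, 9.9]
orientation: [0.14, 0.99, 0.0, 0.0]
force: [-1.2, 0.3, 1.2]
finger_gap: 19.9
grip_force: 29.9
```

Slow lift, in short calls, watching the grip.

>>> apply_moves(
  offset=[
    [0,0,-5],
    [0,0,-5],
    [0,0,-5],
    [0,0,-5],
    [0,0,-5],
    [0,0,-5],
    [0,0,-5],
    [0,0,-5],
    [0,0,-5],
    [0,0,-5],
  ],
  spin=[0,0,0,0,0,0,0,0,0,0],
  claw=[0,0,0,0,0,0,0,0,0,0],
)

```text
time_s: 14.4
position: [625.2, -67.0, 59.8]
orientation: [0.14, 0.99, 0.0, -0.0]
force: [0.5, 0.9, -3.6]
finger_gap: 19.7
grip_force: 30.0
```

```bash
cat > tilt.py <<'E'
from h import *
s=manip.get_state();p=s["position"];print("bin xy",inbin(p).round(1),"grip z",p[2]+19,"F",s["force"].round(1),"gap",round(s["finger_gap"],1))
a=optics.grab_frame("scene");np.save("pics/last.npy",a)
h=cv2.cvtColor(a,cv2.COLOR_RGB2HSV);m=cv2.inRange(h,(21,150,60),(36,255,255));k=np.zeros_like(m)
k[60:250,270:345]=m[60:250,270:345]
u=proj("scene",[[602.5,69,105]])[0].astype(int);cv2.rectangle(k,(int(u[0])-13,int(u[1])-12),(int(u[0])+13,int(u[1])+14),0,-1)
# top edge of the side face: per column, plane y=14
n,l,st,ce=cv2.connectedComponentsWithStats(k)
for i in range(1,n):
    if st[i,4]<12:continue
    q=cv2.findNonZero((l==i).astype(np.uint8)).astype(np.float32);f=cv2.fitLine(q,cv2.DIST_L2,0,.01,.01).ravel()
    X=onvert("scene",[f[2:]-10*f[:2],f[2:]+10*f[:2]],10);d=X[1]-X[0];print(st[i].tolist(),"x,z",X.mean(0).round(),"slope",np.arctan(d[1]/d[0]).round(2))
E
python3 tilt.py
```

```text
bin xy [56.7  3.7] grip z 78.79051270273621 F [ 0.5  0.9 -3.6] gap 19.7
[306, 212, 30, 15, 207] x,z [-44.  64.] slope 0.14
```

>>> apply_moves(
  offset=[
    [0,0,-5],
    [0,0,-5],
    [0,0,-5],
    [0,0,-5],
    [0,0,-5],
    [0,0,-5],
    [0,0,-5],
    [0,0,-5],
  ],
  spin=[0,0,0,0,0,0,0,0],
  claw=[0,0,0,0,0,0,0,0],
)

```text
time_s: 15.25
position: [625.4, -67.0, 100.1]
orientation: [0.14, 0.99, 0.0, 0.0]
force: [0.5, 0.6, -3.7]
finger_gap: 20.0
grip_force: 30.0
```

```bash
python3 tilt.py
```

```text
bin xy [56.9  3.7] grip z 119.06050714641616 F [ 0.5  0.6 -3.7] gap 20.0
[294, 210, 43, 12, 282] x,z [-34.  77.] slope 0.32
```

>>> apply_moves(
  offset=[
    [0,0,-5],
    [0,0,-5],
    [0,0,-5],
    [0,0,-5],
    [0,0,-5],
    [0,0,-5],
    [0,0,-5],
    [0,0,-5],
    [0,0,0],
  ],
  spin=[0,0,0,0,0,0,0,0,0],
  claw=[0,0,0,0,0,0,0,0,0],
)

```text
time_s: 16.2
position: [625.8, -67.1, 140.9]
orientation: [0.14, 0.99, -0.0, 0.001]
force: [0.2, 0.2, -3.1]
finger_gap: 19.5
grip_force: 30.0
```

```bash
python3 tilt.py
```

```text
bin xy [57.3  3.8] grip z 159.86825630162448 F [ 0.2  0.2 -3.1] gap 19.5
[291, 204, 43, 18, 351] x,z [-21.  99.] slope 0.59
```

>>> apply_moves(
  offset=[
    [-13,0,-8],
    [-13,0,-8],
    [-13,0,-8],
    [-13,0,-8],
    [-13,0,-8],
    [-13,0,-9],
    [-10,0,-9],
    [0,0,-9],
    [0,0,-9],
    [0,0,-9],
  ],
  spin=[0,0,0,0,0,0,0,0,0,0],
  claw=[0,0,0,0,0,0,0,0,0,0],
)

```text
time_s: 17.25
position: [709.6, -91.2, 225.4]
orientation: [0.14, 0.99, 0.0, -0.0]
force: [-0.2, 0.5, -3.0]
finger_gap: 19.7
grip_force: 30.0
```

```bash
sed -i 's/60:250,270:345/40:250,250:345/g' tilt.py; python3 tilt.py; python3 -c "
from h import *
show(np.load('pics/last.npy'),(220,100,400,250),4,'pics/d5.png')"
```

```text
bin xy [144.4   1.9] grip z 244.35723718679645 F [-0.2  0.5 -3. ] gap 19.7
[255, 186, 60, 25, 539] x,z [ 59. 180.] slope 0.61
```

View pics/d5.png

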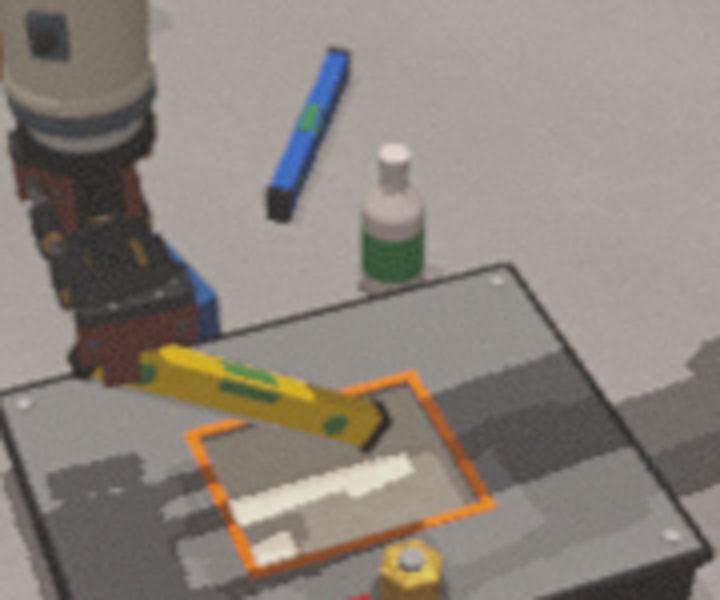

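The level is out, slanting down to its tail at crop (375,425), and clear above the cover. I'll bring it back over the near side and press the tail on the cover to flatten it across the opening.

>>> apply_moves(
  offset=[
    [22,0,0],
    [22,0,0],
    [22,0,0],
    [0,0,6],
    [0,0,6],
    [0,0,6],
    [0,0,6],
    [0,0,6],
    [0,0,6],
    [0,0,6],
    [0,0,6],
  ],
  spin=[0,0,0,0,0,0,0,0,0,0,0],
  claw=[0,0,0,0,0,0,0,0,0,0,0],
)

```text
time_s: 18.4
position: [646.8, -73.2, 176.6]
orientation: [0.14, 0.99, 0.0, 0.0]
force: [2.9, -1.0, 3.4]
finger_gap: 19.9
grip_force: 30.0
```

```bash
python3 tilt.py
```

```text
bin xy [79.1  3.2] grip z 195.60195631848518 F [ 2.9 -1.   3.4] gap 19.9
[284, 194, 57, 17, 476] x,z [-20. 139.] slope 0.46
```

>>> apply_moves(
  offset=[
    [0,0,6],
    [0,0,6],
    [0,0,6],
    [0,0,6],
    [0,0,6],
    [0,0,6],
    [0,0,6],
    [0,0,6],
    [0,0,6],
    [0,0,6],
    [0,0,6],
  ],
  spin=[0,0,0,0,0,0,0,0,0,0,0],
  claw=[0,0,0,0,0,0,0,0,0,0,0],
)

```text
time_s: 19.55
position: [646.5, -73.0, 110.1]
orientation: [0.14, 0.99, 0.0, -0.0]
force: [1.8, 0.3, 0.8]
finger_gap: 19.7
grip_force: 30.0
```

```bash
python3 tilt.py
```

```text
bin xy [78.8  3.3] grip z 129.06793562145725 F [1.8 0.3 0.8] gap 19.7
[287, 199, 58, 20, 420] x,z [-44. 108.] slope 0.07
```

>>> apply_moves(
  offset=[
    [0,0,6],
    [0,0,6],
    [0,0,5],
    [0,0,4],
    [0,0,3],
    [0,0,2],
    [0,0,2],
    [0,0,0],
  ],
  spin=[0,0,0,0,0,0,0,0],
  claw=[0,0,0,0,0,0,0,0],
)

```text
time_s: 20.4
position: [646.5, -73.1, 82.5]
orientation: [0.14, 0.99, -0.0, -0.0]
force: [1.2, -0.3, 0.4]
finger_gap: 19.4
grip_force: 30.0
```

>>> apply_moves(
  offset=[
    [0,0,1],
    [0,0,1],
    [0,0,0],
    [0,0,0],
  ],
  spin=[0,0,0,0],
  claw=[0,0,0,0],
)

```text
time_s: 20.8
position: [646.6, -73.1, 82.3]
orientation: [0.14, 0.99, -0.0, 0.0]
force: [-2.0, 0.2, 5.8]
finger_gap: 20.2
grip_force: 30.0
```

```bash
python3 tilt.py
```

```text
bin xy [78.9  3.3] grip z 101.28261094279658 F [-2.   0.2  5.8] gap 20.2
[298, 199, 47, 23, 398] x,z [-50.  98.] slope -0.05
```

>>> apply_moves(
  offset=[
    [0,0,0],
    [0,0,0],
    [0,0,0],
    [0,0,0],
    [0,0,0],
    [0,0,-20],
    [0,0,-30],
    [0,0,-30],
    [0,0,0],
  ],
  spin=[0,0,0,0,0,0,0,0,0],
  claw=[0.25,0.35,0.45,0.57,0.57,0.57,0.57,0.57,0.57],
)

```text
time_s: 21.75
position: [648.5, -73.4, 166.6]
orientation: [0.14, 0.99, -0.0, 0.004]
force: [0.3, 0.1, 0.2]
finger_gap: 50.2
grip_force: 0.0
```

```bash
python3 tilt.py; python3 - <<'E'
from h import *
a=np.load("pics/last.npy");b=optics.grab_frame("top")
A=cv2.resize(a[100:265,220:400,::-1],(480,440),interpolation=3);Bt=cv2.resize(b[120:280,250:400,::-1],(320,341),interpolation=3)
K=np.zeros((440,800,3),np.uint8);K[:,:480]=A;K[:341,480:]=Bt;cv2.imwrite("pics/d6.png",K)
E
```

```text
bin xy [80.8  3.5] grip z 185.6407142169741 F [0.3 0.1 0.2] gap 50.2
[273, 199, 72, 29, 637] x,z [ -8. 100.] slope 0.02
```

View pics/d6.png

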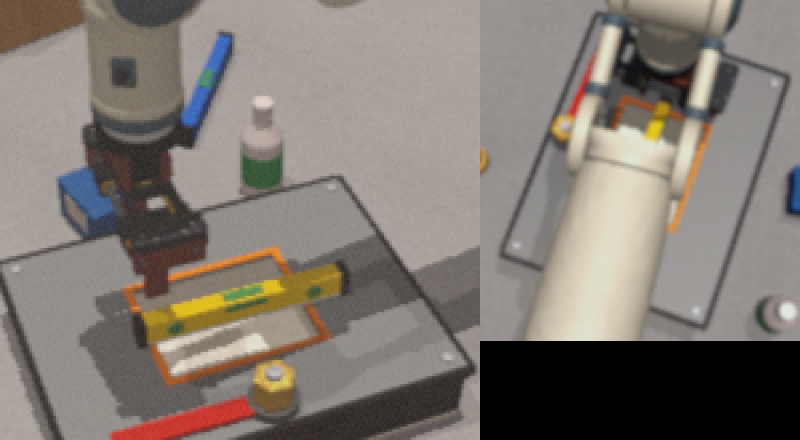

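The level lies flat and upright bridging the opening, vial at crop (243,293).

```bash
python3 - <<'E'
from h import *
c=lambda u,v:[219.6+u/2.667,99.6+v/2.667]
X=plane("scene",[c(243,293),c(139,317),c(340,266)],106);print(inbin(X).round(1))
v=X[1]-X[2];print("yaw",np.arctan2(v[1],v[0]))
Y=inbin(X)[0];w=O+Y[0]*bx+Y[1]*by;go(*w,75,1.29)
E
```

```text
[[ -17.6    3.5]
 [  91.5   -2.7]
 [-126.5    3.3]]
yaw -0.28708303400742125
t 21.85 phi 1.29 tilt -1.0 j6 -1.45 spin -0.0 off 96.8 -1.9 86.3
```

>>> apply_moves(
  offset=[
    [33,0,0],
    [33,0,0],
    [32,-1,0],
    [0,0,0],
    [0,0,20],
    [0,0,20],
    [0,0,20],
    [0,0,16],
    [0,0,8],
    [0,0,0],
    [0,0,0],
  ],
  spin=[0,0,0,0,0,0,0,0,0,0,0],
  claw=[0.57,0.57,0.57,0.57,0.57,0.57,0.57,0.57,0.57,0.57,0.57],
)

```text
time_s: 22.95
position: [552.5, -47.0, 77.1]
orientation: [0.14, 0.99, -0.0, 0.0]
force: [-0.3, 0.1, -0.4]
finger_gap: 49.9
grip_force: 0.0
```

>>> apply_moves(
  offset=[
    [0,0,0],
    [0,0,0],
    [0,0,0],
    [0,0,0],
    [0,0,0],
    [0,0,0],
    [0,0,0],
  ],
  spin=[0,0,0,0,0,0,0],
  claw=[0.4,0.3,0.25,0.22,0.15,0,0],
)

```text
time_s: 23.65
position: [552.3, -46.7, 77.1]
orientation: [0.14, 0.99, 0.0, 0.0]
force: [-0.2, 1.9, 2.6]
finger_gap: 19.7
grip_force: 30.0
```

>>> apply_moves(
  offset=[
    [0,0,-8],
    [0,0,-10],
    [0,0,-12],
    [0,0,-12],
    [0,0,-12],
    [0,0,-12],
    [0,0,-9],
    [0,0,0],
    [0,0,0],
    [0,0,0],
  ],
  spin=[0,0,0,0,0,0,0,0,0,0],
  claw=[0,0,0,0,0,0,0,0,0,0],
)

```text
time_s: 24.65
position: [551.8, -46.8, 150.8]
orientation: [0.14, 0.99, 0.0, -0.001]
force: [0.2, 0.0, -1.4]
finger_gap: 19.9
grip_force: 30.0
```

```bash
python3 tilt.py; python3 - <<'E'
from h import *
a=np.load("pics/last.npy")
S=mask(a,"red",(210,160,330,295));l=cv2.fitLine(cv2.findNonZero(S).astype(np.float32),cv2.DIST_L2,0,.01,.01).ravel()
q=plane("scene",[l[2:]-10*l[:2],l[2:]+10*l[:2]],83);e=q[1]-q[0];print("keeper",(np.arctan2(e[1],e[0])-YAW+np.pi/2)%np.pi)
E
```

```text
bin xy [-19.5   4.3] grip z 169.76152140190229 F [ 0.2  0.  -1.4] gap 19.9
[337, 179, 8, 13, 64] x,z [-102.  175.] slope 1.32
[272, 190, 38, 18, 347] x,z [ 43. 175.] slope 0.08
keeper 1.5301335995891998
```

```bash
python3 -c "
from workcell import manip
print(manip.close_job())"
```

```text
the job is handed in; nothing more can be done
None
```

The job is handed in: the keeper measured about 1.53 rad. The level is held upright and level over the opening, about 70 mm above the cover, after one slip back into the bin and a regrasp. I saw no contact with the carton, bottle or coupling but did not re-measure them, and no verdict was returned.

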